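# Empty the blue-gate tipping tray into its glass dish

## Robot

A 7-joint arm with a two-finger parallel gripper is mounted at the origin on a cart in front of the work surface, level with it; the furniture and walls round the work are solid. World frame = base frame: x ahead of the robot, y to its left, z up, the work surface at z = 0. Lengths are in m, angles in rad, forces in N, time in s.
With the tool pointing down it reaches from about 0.4 to 0.925 m from the base axis. Payload 5.6 kg.
Tool frame: the origin (TCP) lies on the centre line of the jaws, within the pads' length; the fingertips stand 11 mm ahead of it and the grasp point (between the pads) lies 8 mm behind it; z points along the fingers, y is the direction in which the jaws open and shut (so a half turn about z gives the same grasp; the last joint's range is limited). The gripper opens to 85 mm and grips with 20 to 120 N. Pads are 22 mm wide; open, the fingers measure 114 mm over their backs; the gripper's body (76 mm by 85 mm) begins 54 mm behind the grasp point. The pads swing forward as they close: fully open they stand 13 mm farther back than shut.
Start: joints at [-1.391, 0.468, -0.012, 1.603, 0.006, 1.071, -0.056], TCP at [0.144, 0.634, 0.242] pointing down, gripper open.
Joint ranges: [-2.53, 2.53], [-0.31, 2.02], [-1.57, 1.55], [0.28, 2.44], [-1.29, 4.43], [0.15, 1.84], [-2.92, 2.92]. Speed limits (rad/s): [2.57, 2.57, 3.14, 3.14, 3.14, 3.14, 3.14].

## Interface

Orientations are given as a rotation vector (axis times angle).
In Python, from rig import robot, imaging gives the robot as it stands.
- The arm moves only by the tool step_arm, never from a script. Its argument "rows" is a list that holds one entry, the list of rows, each a list of 6 numbers: the shift along the tool's x, y, z scaled (see below), then the turn, a rotation vector about the tool's x, y, z scaled (see below). A call has exactly 10 rows; each row is the pose to reach, as a shift and turn from the pose measured when the call began, along the tool's axes at that moment, turning the shorter way round; what a row does not reach only later rows make up. The controller multiplies each number of a shift by 0.2 m and each number of a turn by pi rad. A row lasts 1/10 s, in which the tool goes at most 50 mm and 8.59 degrees, less where a joint would pass 70% of its speed; a pose out of reach is approached as far as the arm can. A call with a number of a shift or a turn outside -1 to 1 is refused whole. A call with a gripper value outside its range is refused whole. "gripper" is the closure, from 0 (fully open) to 1 (shut), set as the call begins (left out, the last holds). The fingers move at their own pace and stop on an object; the grip force is fixed at half the most. Time passes only in rows, so rows that repeat a pose let the fingers close, or fill a call up. It gives the time, the measured TCP pose, the force and the opening at its end, in the units of the state.
- robot.state(): the state, without advancing time (a new reading comes with each control period).
- imaging.capture(name): name is "side" or "top"; returns the picture (384x512x3 uint8, red, green, blue); there is no depth.
- imaging.camera_model(name): a dict with "camera_matrix" (3x3 intrinsics, pixels), "k1" (the pictures are not rectified: a ray, as slopes to the right and down, at radius r is drawn at 1 + k1 r^2 times it, then the intrinsics apply), "T" (4x4, takes a point from camera to world coordinates). Camera axes: x right, y up, looking along -z (the intrinsics and any distortion apply to the point x, -y, -z); pixel columns grow to the right and rows downward; lengths in m; the calibration is good to about 2 mm. A picture is of the moment at which its call begins. camera_model takes no time and is no camera call.
- robot.sign_off(): hands the job in, once; it reports no verdict.
The state is a dict: "clock": time; "joint_positions": joint angles; "joint_velocities": joint speeds; "joint_torque": joint torques, N m; "ee_pos": TCP position; "tcp_rot": TCP orientation; "wrist_force": force on the tool from outside, world axes, zero at the start; "wrist_torque": the same for the moment, N m; "finger_gap": finger opening in m.
Only numpy, scipy, OpenCV 4.12 (cv2) and the standard library are available. Lean on these libraries where they do the work, as an engineer would, in place of code of your own. Each camera call takes 0.05 s, during which the arm holds its last target.

## Task

Two steel tipping trays with sample tubes stand on the bench, one with a blue end gate and one with a yellow one. Fold the blue gate fully down first, then tip that tray by its black handle bar so that both of its tubes slide out over the gate into the glass dish below, and lower the tray back flat on its stand and let go. Leave the yellow-gate tray and both glass dishes where they are.

Things in the scene. Friction and masses are not known exactly. Their poses are not given: they have to be found in the camera images.
- blue_outlet (a point): Middle of the outlet edge of the BLUE-gate tray, underside of its floor, 85 mm above the worktop. Tipping axis and gate hinge axis run through it (within 1 mm) along its y, across the tray; x points out through the gate; z is the tray's up; tips with the tray. Steel tray: 150 mm to the rear (-x), 94 mm wide, floor 2 mm, walls 27 mm high. Its fixed stand faces within 26 degrees of world +x.
- blue_bar (a point): Centre of the blue-gate tray's black round handle bar, 12 mm thick, 88 mm long, lying across the tray (along y), 148.5 mm behind and 72 mm above blue_outlet, 39 mm clear above the closed rear wall. Pinch it from above across the bar and swing it up and forward in an arc about blue_outlet's y axis; it may turn between the fingers. Lifting takes about 2 to 3 N.
- blue_tab (a point): Top middle of the BLUE gate's finger tab. The gate is a 3 mm plate hinged along the outlet edge, 30 mm high, 84 mm wide; in its middle a 40 mm wide tab reaches 57 mm above the hinge. Starts nearly upright. Push the tab outward (away from the bar, over the dish), then press it down. The stiff hinge (0.05 N m, about 1 N at the tab) stays where it is left.
- blue_gate (a joint): Angle of the blue gate (rad): 0 upright and shut, 1.57 folded down level with the tray floor, end stop at 1.62.
- blue_tray (a joint): Tipping angle of the blue-gate tray (rad): 0 level, resting on its stand, grows as the handle bar is raised and the outlet end points down; end stop at 0.96. It falls back to level if let go.
- blue_tube0_mid (a point): Centre of a blue-grey plastic sample tube with conical end, 42 mm long, 14 mm thick, lying in the blue-gate tray, on its floor and lower than its walls. Friction on the steel 0.5 to 0.72: it rolls out early or slides out by 0.8 rad of tip.
- blue_tube1_mid (a point): Centre of the second, sky-blue sample tube, the same size, in the same tray.
- blue_dish: Round clear glass dish, 162 mm across and 45 mm high, standing loose on the worktop below the blue gate's outlet; its origin is at the centre of its underside, z up.
- yellow_dish: The same kind of glass dish below the yellow-gate tray, 162 mm across and 45 mm high; origin at the centre of its underside.
- yellow_gate (a joint): Angle of the gate of the other, identical tray, the one with the YELLOW gate (0 upright, grows as it folds down). To be left alone.
- yellow_tray (a joint): Tipping angle of the yellow-gate tray (0 level). To be left alone.

How it is judged:
By the outcome, as a careful person would: the job done as asked, in the order asked, and still so for the second after the job is handed in, with the robot touching nothing.
It also fails if it takes over 51 s, if anything falls off the work surface, if the arm or the gripper's body presses on something with over 40 N, if the wrist force passes 120 N, or if a joint passes its speed limit or range.

## Working session

There is one attempt and no reset: what is moved stays moved. The work goes in short steps, Python scripts to look and compute and a tool call to move; the robot and the scene stay as the last step left them, time stands still between calls to the robot, and variables do not carry over. Pictures are saved under pics/ and viewed, and the job is handed in when it is done.

Besides the shell and the picture viewer there is one more tool, called after "Emit:" as name([rows], argument=value, ...), one row to a line, values as JSON. step_arm: Moves the arm, as the interface text tells. Its arguments: {"type":"object","properties":{"rows":{"type":"array","items":{"type":"array","items":{"type":"array","items":{"type":"number"}}}},"gripper":{"type":"number"}},"required":["rows"]}

```bash
ls; mkdir -p pics; python3 - <<'E'
from rig import robot, imaging
import cv2, numpy as np
s=robot.state()
for k,v in s.items(): print(k,np.round(v,4))
for n in("side","top"):
    im=imaging.capture(n); cv2.imwrite(f"pics/{n}0.png",im[:,:,::-1]); m=imaging.camera_model(n); print(n,m)
E
```

```text
pics
clock 0.0
joint_positions [-1.391   0.4684 -0.0116  1.6036  0.006   1.0714 -0.0563]
joint_velocities [-0.0004 -0.0003 -0.0001 -0.0016 -0.0005  0.001   0.0003]
joint_torque [-0.00000e+00 -5.32382e+01  2.18000e-02 -2.51308e+01  1.15000e-02
  7.60000e-03 -0.00000e+00]
ee_pos [0.1435 0.6334 0.2413]
tcp_rot [-3.493e-01 -3.122e+00  2.800e-03]
wrist_force [ 0.2768 -0.5159  0.008 ]
wrist_torque [0.0379 0.0237 0.0172]
finger_gap 0.0854
side {'camera_matrix': array([[355.70766035,   0.        , 257.70716862],
       [  0.        , 355.70766035, 191.47453706],
       [  0.        ,   0.        ,   1.        ]]), 'k1': -0.10463059358257339, 'T': array([[-0.93434643,  0.23323566, -0.26943995,  0.29432474],
       [-0.3563198 , -0.59925456,  0.71688924,  0.74126238],
       [ 0.00574101,  0.76582968,  0.64301783,  0.79699042],
       [ 0.        ,  0.        ,  0.        ,  1.        ]])}
top {'camera_matrix': array([[398.64703961,   0.        , 254.31335949],
       [  0.        , 398.64703961, 190.72316681],
       [  0.        ,   0.        ,   1.        ]]), 'k1': -0.002876977991291768, 'T': array([[ 0.00110578,  0.98836362, -0.15210569,  0.42158816],
       [-0.99974077, -0.0023665 , -0.02264509, -0.01999896],
       [-0.02274154,  0.1520913 ,  0.98810478,  1.0111144 ],
       [ 0.        ,  0.        ,  0.        ,  1.        ]])}
```

View pics/side0.png

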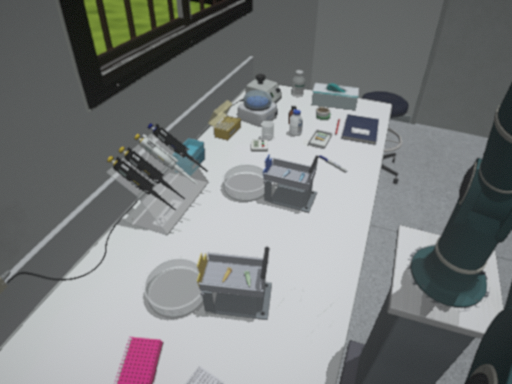

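View pics/top0.png

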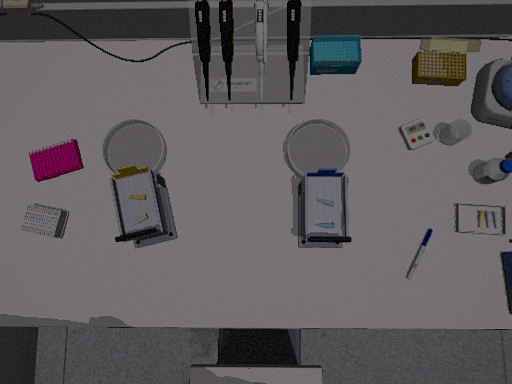

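The side view shows the blue-gate tray at about (290,175) with its dish at (245,182). In the top view, the blue gate is at (324,173), the bar at (329,239) and the dish at (317,150). I'll enlarge these areas and measure.

```bash
cat > h.py <<'E'
import numpy as np, cv2
from rig import robot, imaging
from scipy.spatial.transform import Rotation as R
M={n:imaging.camera_model(n) for n in("side","top")}
def proj(n,P):
    m=M[n];T=m["T"];p=(np.atleast_2d(P)-T[:3,3])@T[:3,:3]
    a=p[:,0]/-p[:,2];b=-p[:,1]/-p[:,2];f=1+m["k1"]*(a*a+b*b);K=m["camera_matrix"]
    return np.c_[K[0,0]*a*f+K[0,2],K[1,1]*b*f+K[1,2]]
def ray(n,uv):
    m=M[n];K=m["camera_matrix"]
    a=cv2.undistortPoints(np.array(uv,float).reshape(-1,1,2),K,np.array([m["k1"],0,0,0.]))[:,0]
    d=np.c_[a[:,0],-a[:,1],-np.ones(len(a))]@m["T"][:3,:3].T
    return m["T"][:3,3],d
def onz(n,uv,z):
    o,d=ray(n,uv);return o+d*((z-o[2])/d[:,2])[:,None]
def tri(uvs,uvt):
    A=[];b=[]
    for n,u in(("side",uvs),("top",uvt)):
        o,d=ray(n,[u]);d=d[0]/np.linalg.norm(d[0]);P=np.eye(3)-np.outer(d,d);A.append(P);b.append(P@o)
    x,_,_,_=np.linalg.lstsq(np.vstack(A),np.hstack(b),rcond=None)
    return x, [np.linalg.norm(A[i]@x-b[i]) for i in(0,1)]
def snap(tag,boxes={"side":(220,130,340,220),"top":(270,110,380,260)}):
    for n,(x0,y0,x1,y1) in boxes.items():
        im=imaging.capture(n);cv2.imwrite(f"pics/{n}_{tag}_raw.png",im[:,:,::-1])
        k=int(min(800/(x1-x0),600/(y1-y0)))
        cv2.imwrite(f"pics/{n}_{tag}.png",cv2.resize(im[y0:y1,x0:x1,::-1],None,fx=k,fy=k,interpolation=cv2.INTER_NEAREST)); print(n,"scale",k)
def loc(P):  # shift/turn numbers helper: world target pos -> tool shift scaled
    s=robot.state();return (R.from_rotvec(s["tcp_rot"]).inv().apply(np.array(P)-s["ee_pos"]))/0.2
E
python3 - <<'E'
import cv2,numpy as np
from h import *
for n,(x0,y0,x1,y1) in {"side":(220,130,340,220),"top":(270,110,380,260)}.items():
    im=cv2.imread(f"pics/{n}0.png");k=int(min(800/(x1-x0),600/(y1-y0)))
    cv2.imwrite(f"pics/{n}0c.png",cv2.resize(im[y0:y1,x0:x1],None,fx=k,fy=k,interpolation=cv2.INTER_NEAREST))
im=cv2.imread("pics/top0.png").astype(int);b,g,r=im[...,0],im[...,1],im[...,2]
def show(m,name):
    ys,xs=np.nonzero(m[110:260,270:380]);xs+=270;ys+=110
    print(name,len(xs),cv2.minAreaRect(np.c_[xs,ys].astype(np.float32)),xs.min(),xs.max(),ys.min(),ys.max())
show((b>r+40)&(b>g+25)&(b<220),"blue");show((r<40)&(g<40)&(b<40),"dark")
E
```

```text
blue 141 ((325.5, 172.0), (6.0, 35.0), 90.0) 308 343 169 175
dark 404 ((321.8999328613281, 208.64920043945312), (71.52369689941406, 50.18405532836914), 84.38241577148438) 298 350 173 243
```

View pics/side0c.png

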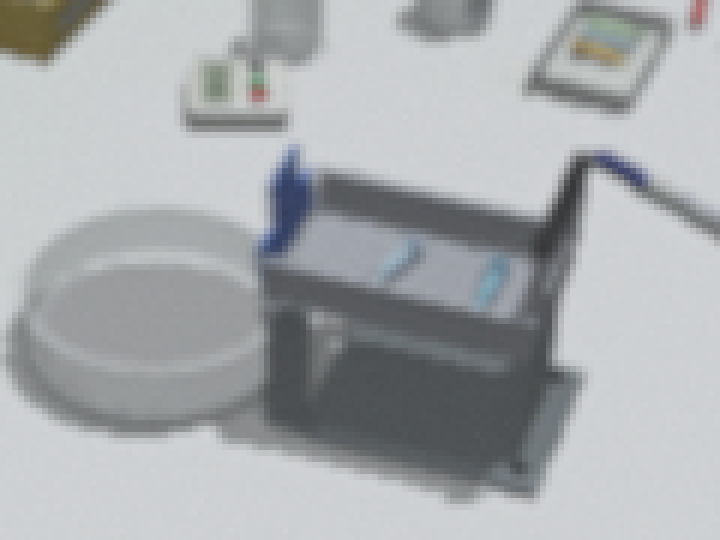

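View pics/top0c.png

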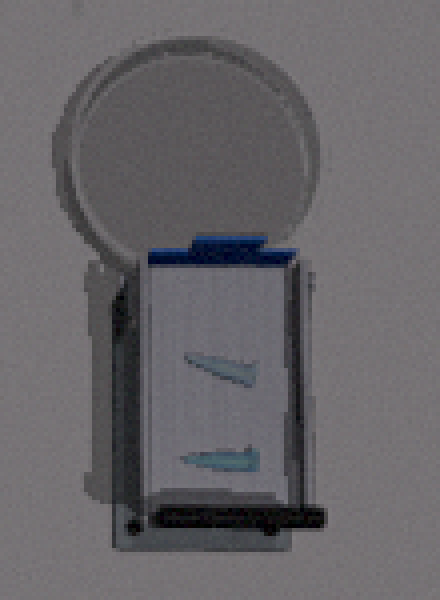

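```bash
python3 - <<'E'
import cv2,numpy as np
from h import *
im=cv2.imread("pics/top0.png").astype(int);mx=im.max(2)
sub=im[230:250,300:360];
m=np.zeros(mx.shape,np.uint8);m[233:246,300:358]=(mx[233:246,300:358]<32)
n,l,st,c=cv2.connectedComponentsWithStats(m);i=1+st[1:,4].argmax();print(st[i],c[i])
ys,xs=np.nonzero(l==i);
for x in range(xs.min(),xs.max()+1,4):print(x,ys[xs==x].mean(),(xs==x).sum(),end="; ")
a=np.polyfit(xs,ys,1);print(a)
x0,x1=xs.min()-.0,xs.max()
P=onz("top",[[x0,np.polyval(a,x0)],[x1,np.polyval(a,x1)]],.157);print(P,np.linalg.norm(P[1]-P[0]),P.mean(0))
d=P[0]-P[1];yaw=np.arctan2(-d[0],d[1]);print("yaw from bar",np.degrees(yaw))
b,g,r=im[...,0],im[...,1],im[...,2];mb=(b>r+35)&(b>g+20);ys,xs=np.nonzero(mb[150:190,290:360]);xs+=290;ys+=150
for y in np.unique(ys):print(y,xs[ys==y].min(),xs[ys==y].max(),(ys==y).sum())
for x in range(306,346,2): print(x,ys[xs==x],end=" ")
print(); print("side proj bar",proj("side",P))
ims=cv2.imread("pics/side0.png").astype(int);b,g,r=ims[...,0],ims[...,1],ims[...,2];mb=(b>r+35)&(b>g+20);ys,xs=np.nonzero(mb[145:180,255:280]);
for y in np.unique(ys):print(y+145,xs[ys==y].min()+255,xs[ys==y].max()+255)
E
```

```text
[308 236  43   8 215] [329.53953488 239.13488372]
308 239.5 2; 312 239.0 5; 316 239.0 5; 320 239.0 5; 324 239.0 5; 328 239.0 5; 332 239.0 5; 336 240.0 7; 340 239.0 5; 344 239.0 5; 348 239.0 5; [4.28064906e-03 2.37724241e+02]
[[ 0.44903626 -0.11451116  0.157     ]
 [ 0.44867991 -0.20320128  0.157     ]] 0.08869083426294405 [ 0.44885808 -0.15885622  0.157     ]
yaw from bar -0.23020760874682833
169 319 336 18
170 319 335 17
171 318 334 16
172 308 343 33
173 308 343 28
174 307 341 31
175 307 341 32
306 [] 308 [172 173 174 175] 310 [172 173 174 175] 312 [172 173 175] 314 [172 173 174 175] 316 [172 173 174 175] 318 [171 172 174 175] 320 [169 170 172 174 175] 322 [169 170 171 172 175] 324 [169 170 171 172 174 175] 326 [169 170 171 173 174 175] 328 [169 170 171 172 173 174 175] 330 [169 170 171 172 173 174] 332 [169 170 171 172 173 174 175] 334 [169 170 171 172 173] 336 [169 172 173 174 175] 338 [172 173 174 175] 340 [172 173 174] 342 [172 173] 344 [] 
side proj bar [[309.82658671 171.92177181]
 [316.84305972 156.40988815]]
155 268 268
156 268 268
157 267 268
158 266 270
159 266 271
160 265 270
161 266 270
162 266 270
163 266 270
164 267 270
165 267 269
166 266 269
167 266 268
168 265 268
169 264 267
170 263 267
171 264 266
```

```bash
python3 - <<'E'
from h import *
print("gate ends low z.087-.115",onz("top",[[307,175],[341.5,175]],.09),onz("top",[[308,172],[343.5,172]],.115))
print("tab top",onz("top",[[318.7,169],[336.7,169],[327.7,169]],.142))
bar=np.array([.4489,-.1589,.157])
for yaw in(-3,-1.5,0,1.5):
    t=np.radians(yaw);ex=np.array([np.cos(t),np.sin(t),0]);ey=np.array([-np.sin(t),np.cos(t),0]);o=bar+.1485*ex;o[2]=.085
    for th in(0,.1):
        tab=o+.057*(np.cos(th)*np.array([0,0,1])+np.sin(th)*ex)
        print(yaw,th,o.round(4),"outlet",proj("top",o).round(1),proj("side",o).round(1),"tab",proj("top",tab).round(1),proj("side",tab).round(1),"floor edges",proj("top",[o+.047*ey,o-.047*ey]).round(1).tolist(), "rear walltop corners",proj("top",[o-.15*ex+.047*ey+[0,0,.029],o-.15*ex-.047*ey+[0,0,.029]]).round(1).tolist(),"frt walltop",proj("top",[o+.047*ey+[0,0,.029],o-.047*ey+[0,0,.029]]).round(1).tolist())
# dish
print("dish rim z.045",onz("top",[[284,150],[351,150],[317,120]],.045))
E
```

```text
gate ends low z.087-.115 [[ 0.60040095 -0.1224647   0.09      ]
 [ 0.60013693 -0.2030209   0.09      ]] [[ 0.60251652 -0.12209445  0.115     ]
 [ 0.60223833 -0.20281632  0.115     ]]
tab top [[ 0.60376117 -0.14280599  0.142     ]
 [ 0.60361755 -0.1825397   0.142     ]
 [ 0.60368925 -0.1626825   0.142     ]]
-3 0 [ 0.5972 -0.1667  0.085 ] outlet [[325.6 176.7]] [[268.6 170.7]] tab [[329.6 171.9]] [[269.  156.6]] floor edges [[305.6, 175.7], [345.7, 177.6]] rear walltop corners [[304.7, 239.3], [347.1, 241.5]] frt walltop [[306.9, 173.3], [348.3, 175.3]]
-3 0.1 [ 0.5972 -0.1667  0.085 ] outlet [[325.6 176.7]] [[268.6 170.7]] tab [[329.6 169.4]] [[267.4 156.3]] floor edges [[305.6, 175.7], [345.7, 177.6]] rear walltop corners [[304.7, 239.3], [347.1, 241.5]] frt walltop [[306.9, 173.3], [348.3, 175.3]]
-1.5 0 [ 0.5973 -0.1628  0.085 ] outlet [[324.  176.6]] [[268.2 171.4]] tab [[327.8 171.8]] [[268.6 157.3]] floor edges [[304.0, 176.2], [344.0, 177.1]] rear walltop corners [[304.7, 239.8], [347.1, 241.0]] frt walltop [[305.2, 173.8], [346.6, 174.7]]
-1.5 0.1 [ 0.5973 -0.1628  0.085 ] ou
[... 653 characters left out ...]
], [347.1, 240.4]] frt walltop [[303.5, 174.3], [344.8, 174.2]]
1.5 0 [ 0.5973 -0.155   0.085 ] outlet [[320.7 176.6]] [[267.4 172.7]] tab [[324.3 171.8]] [[267.8 158.5]] floor edges [[300.7, 177.2], [340.7, 176.1]] rear walltop corners [[304.7, 241.0], [347.1, 239.9]] frt walltop [[301.8, 174.9], [343.1, 173.7]]
1.5 0.1 [ 0.5973 -0.155   0.085 ] outlet [[320.7 176.6]] [[267.4 172.7]] tab [[324.1 169.3]] [[266.1 158.3]] floor edges [[300.7, 177.2], [340.7, 176.1]] rear walltop corners [[304.7, 241.0], [347.1, 239.9]] frt walltop [[301.8, 174.9], [343.1, 173.7]]
dish rim z.045 [[ 0.67262872 -0.07161299  0.045     ]
 [ 0.67184697 -0.2374248   0.045     ]
 [ 0.74972185 -0.15520558  0.045     ]]
```

The measurements agree: outlet ≈ (0.5975, -0.162, 0.085), tray yaw ≈ -1.2°, bar ≈ (0.449, -0.159, 0.157), gate ≈ 0.1 rad and dish centre ≈ (0.672, -0.155). I'll start the transit now, turning the jaws along the tray's x and closing the gripper for the push.

Emit:
step_arm([
  [[-0.077, -0.077, -0.01, 0, 0, 0.0436], [-0.154, -0.154, -0.02, 0, 0, 0.0872], [-0.231, -0.231, -0.03, 0, 0, 0.1308], [-0.308, -0.308, -0.04, 0, 0, 0.1744], [-0.385, -0.385, -0.05, 0, 0, 0.218], [-0.462, -0.462, -0.06, 0, 0, 0.2616], [-0.539, -0.539, -0.07, 0, 0, 0.3052], [-0.616, -0.616, -0.08, 0, 0, 0.3488], [-0.693, -0.693, -0.09, 0, 0, 0.3924], [-0.77, -0.77, -0.1, 0, 0, 0.436]],
], gripper=1)

```text
clock: 1.1
ee_pos: [0.26, 0.4482, 0.2614]
tcp_rot: [2.251, 2.19, -0.003]
wrist_force: [0.2, 0.4, -0.3]
finger_gap: 0.0001
```

```bash
cat >> h.py <<'E'
def plan(P,yaw=-1.2):
    s=robot.state();r0=R.from_rotvec(s["tcp_rot"]);t=np.radians(yaw)
    y=np.array([np.cos(t),np.sin(t),0]);z=np.array([0,0,-1.]);x=np.cross(y,z)
    rt=R.from_matrix(np.c_[x,y,z])
    print("t",round(s["clock"],2),"pos",np.round(s["ee_pos"],4),"gap",round(s["finger_gap"],4),"F",np.round(s["wrist_force"],1))
    print("ydir",r0.as_matrix()[:,1].round(3),"shift",(r0.inv().apply(np.array(P)-s["ee_pos"])/.2).round(4),"turn",((r0.inv()*rt).as_rotvec()/np.pi).round(4))
E
python3 -c "
from h import *
plan([.40,.26,.26]);plan([.57,-.162,.25])"
```

```text
t 1.1 pos [0.26   0.4482 0.2614] gap 0.0001 F [ 0.2  0.4 -0.3]
ydir [ 1.    -0.027 -0.001] shift [-0.9215  0.7255  0.0089] turn [-0.0002  0.0007 -0.002 ]
t 1.1 pos [0.26   0.4482 0.2614] gap 0.0001 F [ 0.2  0.4 -0.3]
ydir [ 1.    -0.027 -0.001] shift [-3.0073  1.633   0.0632] turn [-0.0002  0.0007 -0.002 ]
```

Emit:
step_arm([
  [[-0.1, 0.08, 0, 0, 0, 0], [-0.2, 0.16, 0, 0, 0, 0], [-0.3, 0.24, 0, 0, 0, 0], [-0.4, 0.32, 0, 0, 0, 0], [-0.5, 0.4, 0, 0, 0, 0], [-0.6, 0.48, 0, 0, 0, 0], [-0.7, 0.56, 0, 0, 0, 0], [-0.8, 0.64, 0, 0, 0, 0], [-0.9, 0.72, 0, 0, 0, 0], [-1.0, 0.8, 0, 0, 0, 0]],
])

```text
clock: 2.1
ee_pos: [0.4148, 0.2429, 0.2616]
tcp_rot: [2.251, 2.19, -0.004]
wrist_force: [-0.3, 0.5, -0.2]
finger_gap: 0.0004
```

Emit:
step_arm([
  [[-0.1, 0.05, 0, 0, 0, 0], [-0.2, 0.1, 0, 0, 0, 0], [-0.3, 0.15, 0, 0, 0, 0], [-0.4, 0.2, 0, 0, 0, 0], [-0.5, 0.25, 0, 0, 0, 0], [-0.6, 0.3, 0, 0, 0, 0], [-0.7, 0.35, 0, 0, 0, 0], [-0.8, 0.4, 0, 0, 0, 0], [-0.9, 0.45, 0, 0, 0, 0], [-1.0, 0.5, 0, 0, 0, 0]],
])

```text
clock: 3.1
ee_pos: [0.5093, 0.0394, 0.2618]
tcp_rot: [2.251, 2.191, -0.004]
wrist_force: [-0.5, -0.1, -0.4]
finger_gap: 0.0003
```

```bash
python3 -c "
from h import *
plan([.57,-.162,.20]);plan([.57,-.162,.141])"
```

```text
t 3.1 pos [0.5093 0.0394 0.2618] gap 0.0003 F [-0.5 -0.1 -0.4]
ydir [ 1.    -0.027 -0.001] shift [-0.9978  0.3312  0.3109] turn [-0.0005  0.0008 -0.002 ]
t 3.1 pos [0.5093 0.0394 0.2618] gap 0.0003 F [-0.5 -0.1 -0.4]
ydir [ 1.    -0.027 -0.001] shift [-0.9971  0.3316  0.6059] turn [-0.0005  0.0008 -0.002 ]
```

Emit:
step_arm([
  [[-0.13, 0.04, 0, 0, 0, 0], [-0.26, 0.08, 0, 0, 0, 0], [-0.39, 0.12, 0, 0, 0, 0], [-0.52, 0.16, 0, 0, 0, 0], [-0.65, 0.2, 0, 0, 0, 0], [-0.78, 0.24, 0.05, 0, 0, 0], [-0.9, 0.28, 0.12, 0, 0, 0], [-0.998, 0.31, 0.2, 0, 0, 0], [-0.998, 0.31, 0.27, 0, 0, 0], [-0.998, 0.31, 0.32, 0, 0, 0]],
])

```text
clock: 4.1
ee_pos: [0.565, -0.1616, 0.1966]
tcp_rot: [-2.251, -2.189, 0.006]
wrist_force: [-0.6, 0.3, -0.7]
finger_gap: 0.0002
```

```bash
python3 -c "
from h import *
plan([.566,-.162,.145]);snap('a')"
```

```text
t 4.1 pos [ 0.565  -0.1616  0.1966] gap 0.0002 F [-0.6  0.3 -0.7]
ydir [ 1.    -0.028 -0.004] shift [-0.0012  0.0062  0.2578] turn [-0.0012  0.0006 -0.0022]
side scale 6
top scale 4
```

View pics/side_a.png

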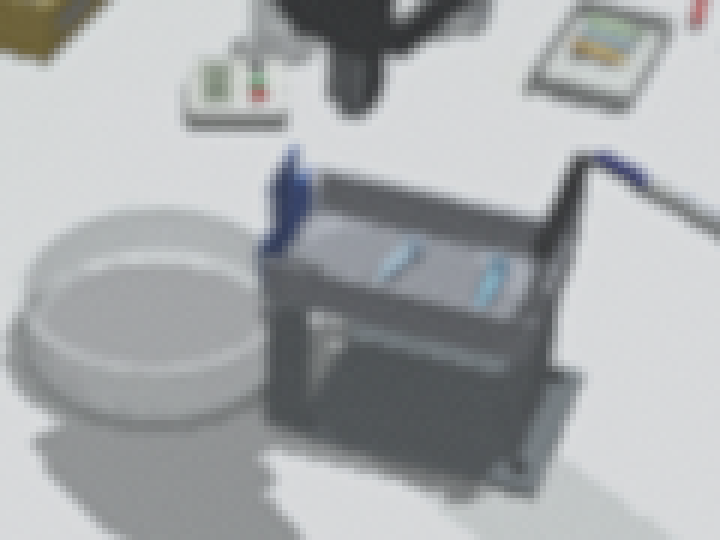

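View pics/top_a.png

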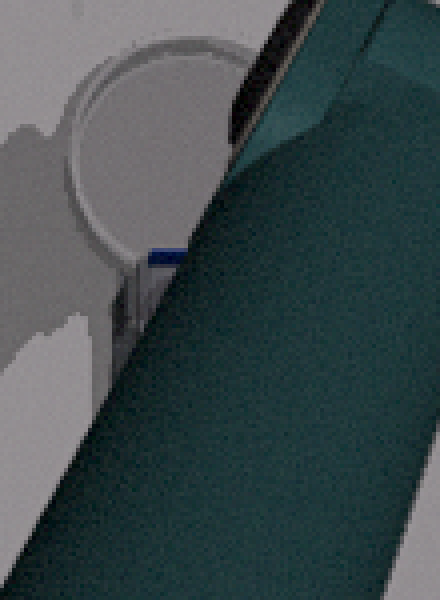

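In the side view, the closed fingertips are at crop (355,115), about px (279,149). That is above the tray and behind the tab at crop (292,150). The arm blocks the top view. Next I'll descend behind the tab.

Emit:
step_arm([
  [[0, 0, 0.04, 0, 0, 0], [0, 0, 0.08, 0, 0, 0], [0, 0, 0.12, 0, 0, 0], [0, 0, 0.16, 0, 0, 0], [0, 0, 0.2, 0, 0, 0], [0, 0, 0.24, 0, 0, 0], [0, 0, 0.27, 0, 0, 0], [0, 0, 0.28, 0, 0, 0], [0, 0, 0.28, 0, 0, 0], [0, 0, 0.28, 0, 0, 0]],
])

```text
clock: 5.2
ee_pos: [0.5647, -0.1605, 0.1406]
tcp_rot: [-2.248, -2.191, 0.006]
wrist_force: [-0.4, -0.2, 1.0]
finger_gap: -0.0001
```

```bash
python3 -c "
from h import *
plan([.6,-.162,.14]);snap('b',{'side':(220,130,340,220)})
print(proj('side',[[.565,-.1616,.1856],[.565,-.1616,.13]]))"
```

```text
t 5.2 pos [ 0.5647 -0.1605  0.1406] gap -0.0001 F [-0.4 -0.2  1. ]
ydir [ 1.    -0.026 -0.004] shift [-0.0029  0.1769  0.0025] turn [-0.0014  0.0004 -0.0016]
side scale 6
[[278.52846421 148.12014427]
 [277.80001076 162.59905173]]
```

View pics/side_b.png

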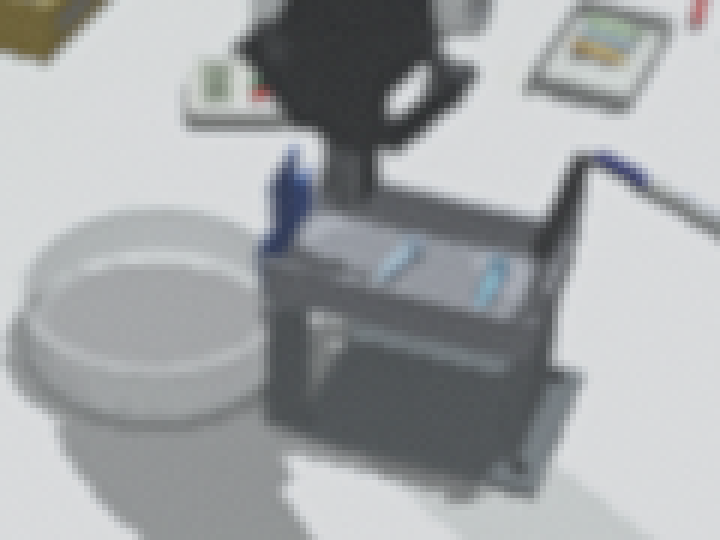

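The fingertips are at crop (350,198), about px (278,163), which matches the prediction, and they sit behind the tab. Next I'll push the tab outward.

Emit:
step_arm([
  [[0, 0.05, 0, 0, 0, 0], [0, 0.09, 0, 0, 0, 0], [0, 0.12, 0, 0, 0, 0], [0, 0.14, 0.004, 0, 0, 0], [0, 0.165, 0.01, 0, 0, 0], [0, 0.185, 0.018, 0, 0, 0], [0, 0.205, 0.028, 0, 0, 0], [0, 0.225, 0.042, 0, 0, 0], [0, 0.24, 0.055, 0, 0, 0], [0, 0.253, 0.066, 0, 0, 0]],
])

```text
clock: 6.25
ee_pos: [0.6155, -0.1618, 0.1271]
tcp_rot: [-2.249, -2.191, 0.006]
wrist_force: [0.0, -0.1, 1.6]
finger_gap: 0.0001
```

```bash
python3 -c "
from h import *
plan([.645,-.162,.11]);snap('c',{'side':(220,130,340,220)})"
```

```text
t 6.25 pos [ 0.6155 -0.1618  0.1271] gap 0.0001 F [ 0.  -0.1  1.6]
ydir [ 1.    -0.026 -0.004] shift [0.0031 0.1481 0.0846] turn [-0.0014  0.0004 -0.0016]
side scale 6
```

View pics/side_c.png

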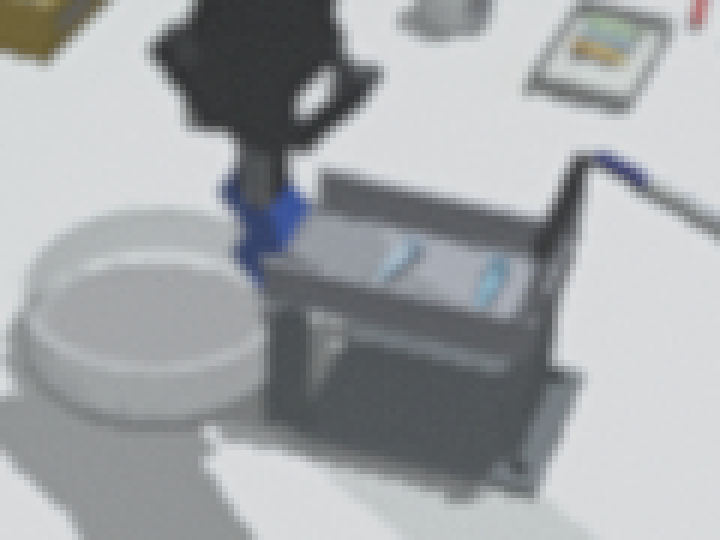

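The gate is folding outward and the tab is now at crop (235,190). I'll continue along the arc.

Emit:
step_arm([
  [[0, 0.012, 0.012, 0, 0, 0], [0, 0.024, 0.026, 0, 0, 0], [0, 0.035, 0.041, 0, 0, 0], [0, 0.044, 0.057, 0, 0, 0], [0, 0.05, 0.072, 0, 0, 0], [0, 0.056, 0.088, 0, 0, 0], [0, 0.06, 0.104, 0, 0, 0], [0, 0.062, 0.118, 0, 0, 0], [0, 0.062, 0.126, 0, 0, 0], [0, 0.062, 0.132, 0, 0, 0]],
])

```text
clock: 7.3
ee_pos: [0.6279, -0.1621, 0.1001]
tcp_rot: [-2.248, -2.191, 0.007]
wrist_force: [1.7, -0.2, 1.0]
finger_gap: -0.0002
```

```bash
python3 -c "
from h import *
plan([.645,-.162,.096]);snap('d',{'side':(220,130,340,220)})"
```

```text
t 7.3 pos [ 0.6279 -0.1621  0.1001] gap -0.0002 F [ 1.7 -0.2  1. ]
ydir [ 1.    -0.026 -0.004] shift [0.0028 0.0854 0.0202] turn [-0.0014  0.0005 -0.0015]
side scale 6
```

View pics/side_d.png

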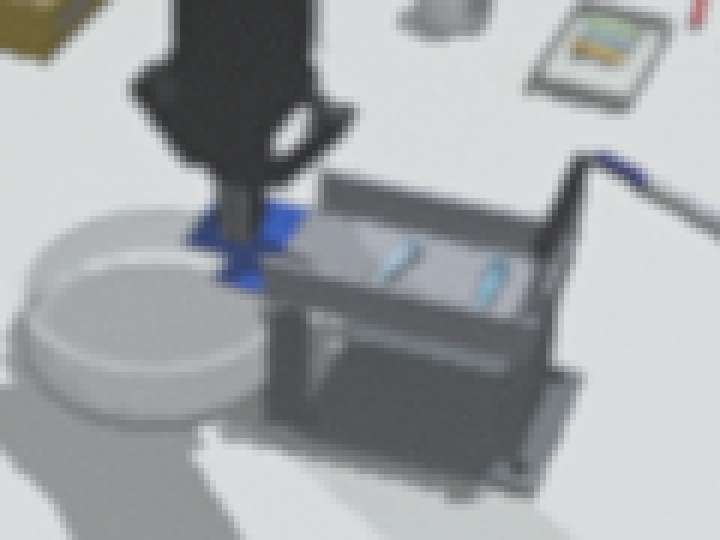

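The gate is nearly level, at crop (245,230), with the fingertip near z 0.089. I'll press gently toward the end stop.

Emit:
step_arm([
  [[0, 0.005, 0.002, 0, 0, 0], [0, 0.01, 0.004, 0, 0, 0], [0, 0.015, 0.006, 0, 0, 0], [0, 0.02, 0.008, 0, 0, 0], [0, 0.02, 0.01, 0, 0, 0], [0, 0.02, 0.012, 0, 0, 0], [0, 0.02, 0.014, 0, 0, 0], [0, 0.02, 0.016, 0, 0, 0], [0, 0.02, 0.018, 0, 0, 0], [0, 0.02, 0.02, 0, 0, 0]],
])

```text
clock: 8.35
ee_pos: [0.6319, -0.1622, 0.0961]
tcp_rot: [-2.248, -2.191, 0.007]
wrist_force: [0.1, -0.2, 1.0]
finger_gap: -0.0002
```

Emit:
step_arm([
  [[0, 0, 0.001, 0, 0, 0], [0, 0, 0.002, 0, 0, 0], [0, 0, 0.003, 0, 0, 0], [0, 0, 0.004, 0, 0, 0], [0, 0, 0.005, 0, 0, 0], [0, 0, 0.006, 0, 0, 0], [0, 0, 0.007, 0, 0, 0], [0, 0, 0.008, 0, 0, 0], [0, 0, 0.009, 0, 0, 0], [0, 0, 0.01, 0, 0, 0]],
])

```text
clock: 9.35
ee_pos: [0.632, -0.1622, 0.0954]
tcp_rot: [-2.248, -2.191, 0.005]
wrist_force: [-4.1, 0.8, 11.5]
finger_gap: -0.0003
```

The end stop is reached: the force rose to 11.5 N. I'll retreat upward and back over the bar, opening the jaws.

Emit:
step_arm([
  [[0, 0, -0.1, 0, 0, 0], [0, 0, -0.25, 0, 0, 0], [0, 0, -0.4, 0, 0, 0], [0, -0.05, -0.55, 0, 0, 0], [0, -0.15, -0.62, 0, 0, 0], [0, -0.3, -0.62, 0, 0, 0], [0, -0.5, -0.62, 0, 0, 0], [0.01, -0.7, -0.62, 0, 0, 0], [0.01, -0.85, -0.62, 0, 0, 0], [0.01, -0.91, -0.62, 0, 0, 0]],
], gripper=0)

```text
clock: 10.35
ee_pos: [0.4479, -0.1552, 0.2198]
tcp_rot: [-2.248, -2.188, 0.005]
wrist_force: [0.0, -0.1, -0.0]
finger_gap: 0.0851
```

```bash
python3 -c "
from h import *
plan([.449,-.159,.149]);snap('e',{'side':(220,110,340,200),'top':(270,110,380,260)})"
```

```text
t 10.35 pos [ 0.4479 -0.1552  0.2198] gap 0.0851 F [ 0.  -0.1 -0. ]
ydir [ 1.    -0.027 -0.005] shift [-0.019   0.008   0.3538] turn [-0.0016 -0.0003 -0.0019]
side scale 6
top scale 4
```

View pics/side_e.png

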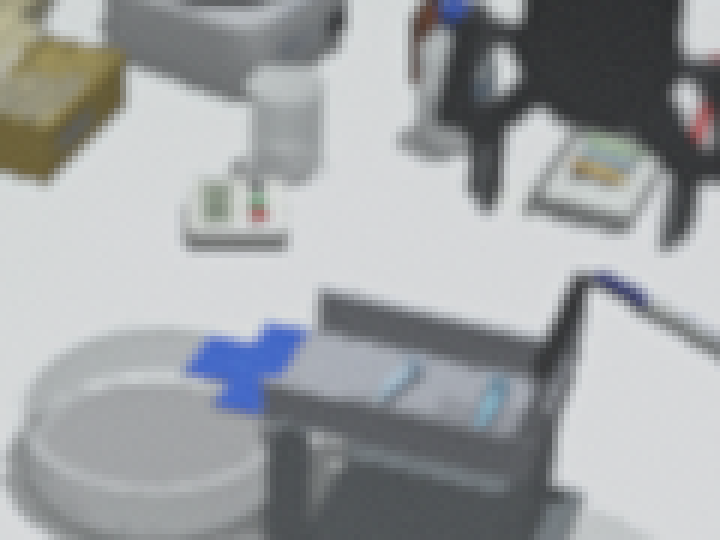

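View pics/top_e.png

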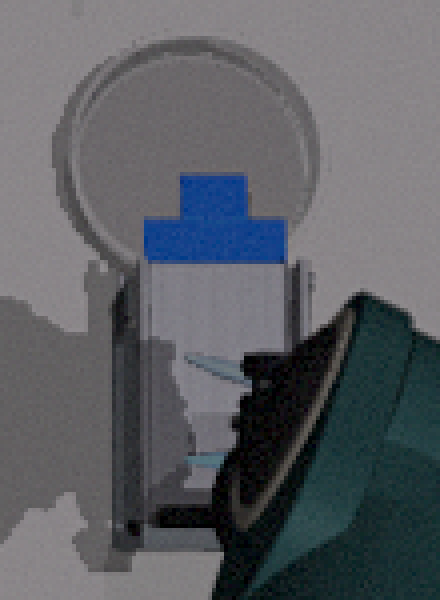

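The gate now lies flat out over the dish in both views, at top crop (145-287, 175-263). Both tubes are still in the tray and the jaws are above the bar. Next I'll descend and straddle it.

Emit:
step_arm([
  [[-0.005, 0.003, 0.04, 0, 0, 0], [-0.01, 0.005, 0.08, 0, 0, 0], [-0.015, 0.008, 0.12, 0, 0, 0], [-0.019, 0.008, 0.16, 0, 0, 0], [-0.019, 0.008, 0.2, 0, 0, 0], [-0.019, 0.008, 0.24, 0, 0, 0], [-0.019, 0.008, 0.28, 0, 0, 0], [-0.019, 0.008, 0.31, 0, 0, 0], [-0.019, 0.008, 0.34, 0, 0, 0], [-0.019, 0.008, 0.354, 0, 0, 0]],
])

```text
clock: 11.45
ee_pos: [0.451, -0.1591, 0.149]
tcp_rot: [-2.248, -2.19, 0.004]
wrist_force: [-0.3, -0.4, -0.3]
finger_gap: 0.0856
```

```bash
python3 -c "
from h import *
plan([.449,-.159,.149]);snap('f',{'side':(220,110,340,200)})
print(onz('top',[[315,153.75],[332,153.75],[306.2,175.7],[341.8,175.7]],.084))"
```

```text
t 11.45 pos [ 0.451  -0.1591  0.149 ] gap 0.0856 F [-0.3 -0.4 -0.3]
ydir [ 1.    -0.026 -0.004] shift [ 0.0001 -0.0099 -0.0002] turn [-0.0012 -0.0001 -0.0017]
side scale 6
[[ 0.65297299 -0.14309481  0.084     ]
 [ 0.65279212 -0.18338165  0.084     ]
 [ 0.59989006 -0.12121699  0.084     ]
 [ 0.5996192  -0.20486281  0.084     ]]
```

View pics/side_f.png

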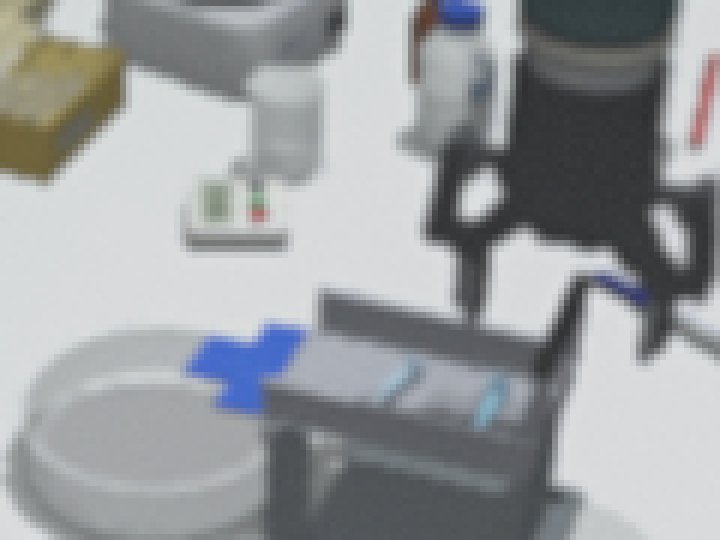

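The jaws straddle the bar, with fingers at crop (470,300) and (655,340) and the bar between them. Closing now.

Emit:
step_arm([
  [[0, -0.005, 0, 0, 0, 0], [0, -0.008, 0, 0, 0, 0], [0, -0.008, 0, 0, 0, 0], [0, -0.008, 0, 0, 0, 0], [0, -0.008, 0, 0, 0, 0], [0, -0.008, 0, 0, 0, 0], [0, -0.008, 0, 0, 0, 0], [0, -0.008, 0, 0, 0, 0], [0, -0.008, 0, 0, 0, 0], [0, -0.008, 0, 0, 0, 0]],
], gripper=1)

```text
clock: 12.5
ee_pos: [0.45, -0.159, 0.1492]
tcp_rot: [-2.248, -2.191, 0.003]
wrist_force: [3.2, 0.4, 2.7]
finger_gap: 0.0101
```

```bash
python3 -c "
from h import *
plan([.449,-.159,.149])
s=robot.state();r0=R.from_rotvec(s['tcp_rot'])
ex=np.array([np.cos(np.radians(1.2)),-np.sin(np.radians(1.2)),0])
a=[-.1485,.072]
for th in np.arange(.05,.93,.05):
    dx=a[0]*np.cos(th)+a[1]*np.sin(th)-a[0];dz=-a[0]*np.sin(th)+a[1]*np.cos(th)-a[1]
    print(round(th,2),(r0.inv().apply(ex*dx+np.array([0,0,dz]))/.2).round(3))
"
```

```text
t 12.5 pos [ 0.45   -0.159   0.1492] gap 0.0101 F [3.2 0.4 2.7]
ydir [ 1.    -0.026 -0.003] shift [-0.0002 -0.005   0.0009] turn [-0.0009 -0.0001 -0.0016]
0.05 [ 0.     0.019 -0.037]
0.1 [ 0.     0.039 -0.072]
0.15 [ 0.     0.062 -0.107]
0.2 [ 0.     0.086 -0.141]
0.25 [ 0.001  0.112 -0.173]
0.3 [ 0.001  0.139 -0.204]
0.35 [ 0.001  0.168 -0.233]
0.4 [ 0.001  0.198 -0.261]
0.45 [ 0.001  0.23  -0.288]
0.5 [ 0.001  0.263 -0.313]
0.55 [ 0.002  0.297 -0.336]
0.6 [ 0.002  0.332 -0.357]
0.65 [ 0.002  0.368 -0.377]
0.7 [ 0.002  0.405 -0.395]
0.75 [ 0.002  0.443 -0.411]
0.8 [ 0.002  0.482 -0.425]
0.85 [ 0.003  0.522 -0.437]
0.9 [ 0.003  0.562 -0.447]
```

The bar is gripped (gap 10 mm). I'll tip slowly along the arc.

Emit:
step_arm([
  [[0, 0.009, -0.018, 0, 0, 0], [0, 0.019, -0.037, 0, 0, 0], [0, 0.029, -0.055, 0, 0, 0], [0, 0.039, -0.072, 0, 0, 0], [0, 0.05, -0.09, 0, 0, 0], [0, 0.062, -0.107, 0, 0, 0], [0, 0.074, -0.124, 0, 0, 0], [0, 0.086, -0.141, 0, 0, 0], [0, 0.099, -0.157, 0, 0, 0], [0, 0.112, -0.173, 0, 0, 0]],
])

```text
clock: 13.5
ee_pos: [0.4715, -0.1592, 0.1837]
tcp_rot: [-2.247, -2.189, 0.004]
wrist_force: [-2.5, 1.5, -4.0]
finger_gap: 0.01
```

```bash
cat > arc.py <<'E'
from h import *
plan([.449,-.159,.149])
s=robot.state();r0=R.from_rotvec(s['tcp_rot'])
P0=np.array([.450,-.159,.1492]);ex=np.array([np.cos(np.radians(1.2)),-np.sin(np.radians(1.2)),0])
a=[-.1485,.072]
import sys
for th in np.arange(float(sys.argv[1]),float(sys.argv[2]),float(sys.argv[3])):
    dx=a[0]*np.cos(th)+a[1]*np.sin(th)-a[0];dz=-a[0]*np.sin(th)+a[1]*np.cos(th)-a[1]
    print(round(th,3),(r0.inv().apply(P0+ex*dx+np.array([0,0,dz])-s['ee_pos'])/.2).round(3))
E
python3 arc.py .2 .51 .025; python3 -c "
from h import *
snap('g',{'side':(220,110,340,200)})"
```

```text
t 13.5 pos [ 0.4715 -0.1592  0.1837] gap 0.01 F [-2.5  1.5 -4. ]
ydir [ 1.    -0.026 -0.005] shift [-0.0023 -0.1116  0.1739] turn [-0.0017 -0.0004 -0.0016]
0.2 [-0.002 -0.021  0.032]
0.225 [-0.002 -0.008  0.016]
0.25 [-0.001  0.005 -0.   ]
0.275 [-0.001  0.018 -0.016]
0.3 [-0.001  0.032 -0.031]
0.325 [-0.001  0.046 -0.046]
0.35 [-0.001  0.061 -0.061]
0.375 [-0.001  0.076 -0.075]
0.4 [-0.001  0.091 -0.089]
0.425 [-0.001  0.106 -0.102]
0.45 [-0.001  0.122 -0.115]
0.475 [-0.001  0.139 -0.128]
0.5 [-0.     0.155 -0.14 ]
side scale 6
```

View pics/side_g.png

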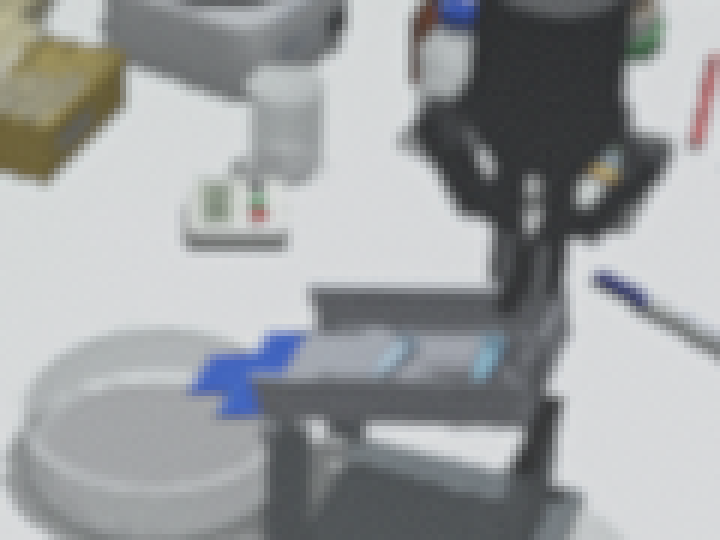

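The tray is tipping with the bar held at crop (520,290). The tubes, at (395,355) and (488,355), haven't moved. Continuing.

Emit:
step_arm([
  [[0, 0.018, -0.016, 0, 0, 0], [0, 0.032, -0.031, 0, 0, 0], [0, 0.046, -0.046, 0, 0, 0], [0, 0.061, -0.061, 0, 0, 0], [0, 0.076, -0.075, 0, 0, 0], [0, 0.091, -0.089, 0, 0, 0], [0, 0.106, -0.102, 0, 0, 0], [0, 0.122, -0.115, 0, 0, 0], [0, 0.139, -0.128, 0, 0, 0], [0, 0.155, -0.14, 0, 0, 0]],
])

```text
clock: 14.55
ee_pos: [0.5006, -0.1594, 0.2123]
tcp_rot: [-2.242, -2.185, 0.007]
wrist_force: [-11.3, 3.4, 6.4]
finger_gap: 0.0098
```

```bash
python3 arc.py .475 .91 .025; python3 -c "
from h import *
snap('i',{'side':(220,110,340,200)})"
```

```text
t 14.55 pos [ 0.5006 -0.1594  0.2123] gap 0.0098 F [-11.3   3.4   6.4]
ydir [ 1.    -0.026 -0.011] shift [-0.0063 -0.2546  0.3193] turn [-0.0036 -0.0014 -0.0016]
0.475 [-0.004 -0.006  0.016]
0.5 [-0.003  0.01   0.003]
0.525 [-0.003  0.027 -0.008]
0.55 [-0.003  0.044 -0.02 ]
0.575 [-0.003  0.062 -0.031]
0.6 [-0.003  0.079 -0.042]
0.625 [-0.003  0.097 -0.052]
0.65 [-0.003  0.115 -0.062]
0.675 [-0.003  0.134 -0.071]
0.7 [-0.002  0.153 -0.08 ]
0.725 [-0.002  0.171 -0.088]
0.75 [-0.002  0.19  -0.096]
0.775 [-0.002  0.21  -0.104]
0.8 [-0.002  0.229 -0.111]
0.825 [-0.002  0.249 -0.117]
0.85 [-0.002  0.268 -0.123]
0.875 [-0.001  0.288 -0.128]
0.9 [-0.001  0.308 -0.133]
side scale 6
```

View pics/side_i.png

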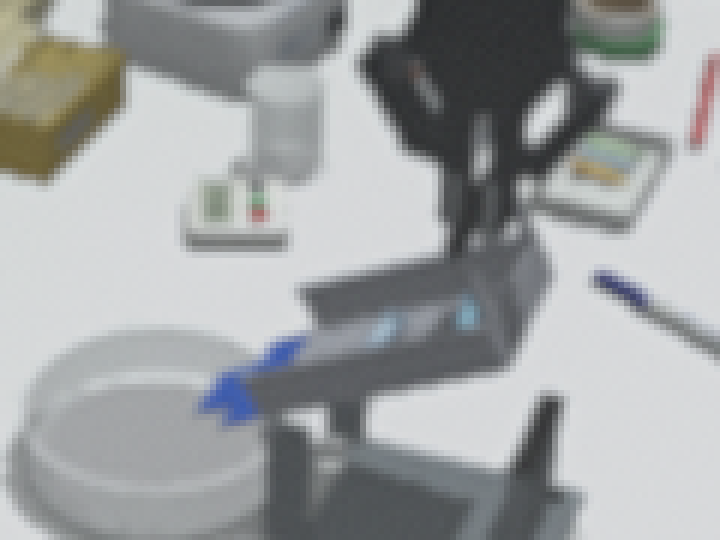

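The tray is at about 0.5 rad. The tubes still lie at crop (380,330) and (465,315). The force (-11, 6) N is mostly radial, so I'll widen the arc by about 2 mm.

Emit:
step_arm([
  [[0, 0.021, -0.016, 0, 0, 0], [0, 0.038, -0.028, 0, 0, 0], [0, 0.056, -0.039, 0, 0, 0], [0, 0.074, -0.05, 0, 0, 0], [0, 0.092, -0.06, 0, 0, 0], [0, 0.11, -0.071, 0, 0, 0], [0, 0.129, -0.08, 0, 0, 0], [0, 0.149, -0.089, 0, 0, 0], [0, 0.167, -0.097, 0, 0, 0], [0, 0.186, -0.105, 0, 0, 0]],
])

```text
clock: 15.6
ee_pos: [0.5387, -0.1597, 0.2349]
tcp_rot: [-2.24, -2.184, 0.005]
wrist_force: [-7.1, 5.9, 10.2]
finger_gap: 0.0102
```

```bash
python3 arc.py .725 .93 .025; python3 -c "
from h import *
snap('j',{'side':(220,110,340,200)})"
```

```text
t 15.6 pos [ 0.5387 -0.1597  0.2349] gap 0.0102 F [-7.1  5.9 10.2]
ydir [ 1.    -0.025 -0.011] shift [-0.0108 -0.4435  0.4344] turn [-0.0036 -0.0021 -0.0014]
0.725 [-0.006 -0.018  0.027]
0.75 [-0.006  0.001  0.019]
0.775 [-0.006  0.021  0.011]
0.8 [-0.006  0.04   0.005]
0.825 [-0.006  0.06  -0.002]
0.85 [-0.005  0.08  -0.008]
0.875 [-0.005  0.099 -0.013]
0.9 [-0.005  0.119 -0.018]
0.925 [-0.005  0.14  -0.023]
side scale 6
```

View pics/side_j.png

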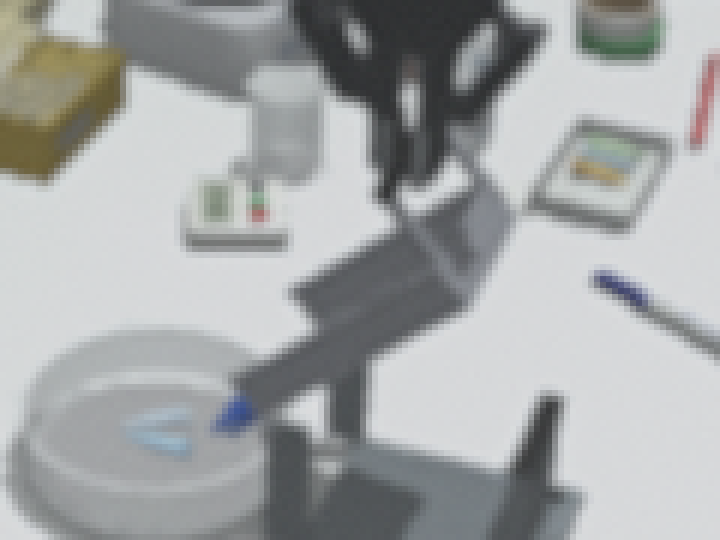

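Both tubes are in the dish at crop (155,430), and the tray is empty at about 0.75 rad. Next I'll lower it back along the same path.

```bash
cat > back.py <<'E'
from h import *
import sys
plan([.449,-.159,.149])
s=robot.state();r0=R.from_rotvec(s['tcp_rot'])
P0=np.array([.450,-.159,.1492]);ex=np.array([np.cos(np.radians(1.2)),-np.sin(np.radians(1.2)),0])
a=np.array([-.1485,.072])
for th in np.arange(float(sys.argv[1]),float(sys.argv[2]),-float(sys.argv[3])):
    c,d=np.cos(th),np.sin(th);b=np.array([a[0]*c+a[1]*d,-a[0]*d+a[1]*c])
    q=b*(1+.0038*th/.75/.165)-a
    t=P0+ex*q[0]+np.array([0,0,q[1]]);t[1]=-.159
    print(round(th,3),(r0.inv().apply(t-s['ee_pos'])/.2).round(3))
E
python3 back.py .75 .39 .03
```

```text
t 15.65 pos [ 0.5397 -0.1597  0.2352] gap 0.0098 F [-7.1  4.9 11.5]
ydir [ 1.    -0.025 -0.01 ] shift [-0.0104 -0.4491  0.4355] turn [-0.0031 -0.0019 -0.0012]
0.75 [ 0.003 -0.011  0.003]
0.72 [ 0.003 -0.034  0.013]
0.69 [ 0.002 -0.057  0.025]
0.66 [ 0.001 -0.079  0.036]
0.63 [ 0.001 -0.101  0.049]
0.6 [ 0.    -0.122  0.062]
0.57 [-0.001 -0.144  0.076]
0.54 [-0.001 -0.164  0.09 ]
0.51 [-0.002 -0.185  0.105]
0.48 [-0.002 -0.204  0.12 ]
0.45 [-0.003 -0.224  0.136]
0.42 [-0.003 -0.242  0.153]
```

Emit:
step_arm([
  [[0, -0.03, 0.012, 0, 0, 0], [0, -0.057, 0.025, 0, 0, 0], [0, -0.079, 0.036, 0, 0, 0], [0, -0.101, 0.049, 0, 0, 0], [0, -0.122, 0.062, 0, 0, 0], [0, -0.144, 0.076, 0, 0, 0], [0, -0.164, 0.09, 0, 0, 0], [0, -0.185, 0.105, 0, 0, 0], [0, -0.204, 0.12, 0, 0, 0], [0, -0.224, 0.136, 0, 0, 0]],
])

```text
clock: 16.65
ee_pos: [0.4946, -0.1592, 0.2083]
tcp_rot: [-2.243, -2.186, 0.004]
wrist_force: [3.1, -2.8, -0.4]
finger_gap: 0.01
```

```bash
python3 back.py .45 .0 .03
```

```text
t 16.65 pos [ 0.4946 -0.1592  0.2083] gap 0.01 F [ 3.1 -2.8 -0.4]
ydir [ 1.    -0.025 -0.009] shift [-0.0061 -0.2255  0.2984] turn [-0.0028 -0.0015 -0.0014]
0.45 [ 0.001  0.    -0.001]
0.42 [ 0.001 -0.019  0.016]
0.39 [ 0.    -0.037  0.033]
0.36 [-0.001 -0.055  0.051]
0.33 [-0.001 -0.072  0.069]
0.3 [-0.002 -0.088  0.088]
0.27 [-0.002 -0.104  0.107]
0.24 [-0.003 -0.12   0.126]
0.21 [-0.003 -0.135  0.147]
0.18 [-0.003 -0.149  0.167]
0.15 [-0.004 -0.162  0.188]
0.12 [-0.004 -0.175  0.209]
0.09 [-0.005 -0.188  0.231]
0.06 [-0.005 -0.199  0.253]
0.03 [-0.006 -0.21   0.275]
0.0 [-0.006 -0.22   0.297]
```

Emit:
step_arm([
  [[0, -0.019, 0.016, 0, 0, 0], [0, -0.037, 0.033, 0, 0, 0], [0, -0.055, 0.051, 0, 0, 0], [0, -0.072, 0.069, 0, 0, 0], [0, -0.088, 0.088, 0, 0, 0], [0, -0.104, 0.107, 0, 0, 0], [0, -0.12, 0.126, 0, 0, 0], [0, -0.135, 0.147, 0, 0, 0], [0, -0.149, 0.167, 0, 0, 0], [0, -0.162, 0.188, 0, 0, 0]],
])

```text
clock: 17.65
ee_pos: [0.4612, -0.1589, 0.1706]
tcp_rot: [-2.243, -2.186, 0.006]
wrist_force: [-2.7, -5.5, 2.4]
finger_gap: 0.0099
```

```bash
python3 back.py .15 -.05 .02
```

```text
t 17.65 pos [ 0.4612 -0.1589  0.1706] gap 0.0099 F [-2.7 -5.5  2.4]
ydir [ 1.    -0.026 -0.009] shift [-0.0025 -0.0598  0.1083] turn [-0.003  -0.0012 -0.0015]
0.15 [-0.     0.003 -0.002]
0.13 [-0.001 -0.006  0.012]
0.11 [-0.001 -0.014  0.026]
0.09 [-0.001 -0.022  0.041]
0.07 [-0.002 -0.03   0.055]
0.05 [-0.002 -0.037  0.07 ]
0.03 [-0.002 -0.045  0.085]
0.01 [-0.002 -0.052  0.1  ]
-0.01 [-0.002 -0.058  0.115]
-0.03 [-0.003 -0.064  0.13 ]
```

Emit:
step_arm([
  [[0, -0.006, 0.012, 0, 0, 0], [0, -0.014, 0.026, 0, 0, 0], [0, -0.022, 0.041, 0, 0, 0], [0, -0.03, 0.055, 0, 0, 0], [0, -0.037, 0.07, 0, 0, 0], [0, -0.041, 0.077, 0, 0, 0], [0, -0.045, 0.085, 0, 0, 0], [0, -0.048, 0.092, 0, 0, 0], [0, -0.052, 0.1, 0, 0, 0], [0, -0.052, 0.1, 0, 0, 0]],
])

```text
clock: 18.65
ee_pos: [0.4501, -0.1589, 0.1506]
tcp_rot: [-2.243, -2.185, 0.007]
wrist_force: [-3.8, -4.1, 4.9]
finger_gap: 0.0097
```

```bash
python3 back.py .02 -.06 .02; python3 -c "
from h import *
snap('k',{'side':(220,110,340,200)})"
```

```text
t 18.65 pos [ 0.4501 -0.1589  0.1506] gap 0.0097 F [-3.8 -4.1  4.9]
ydir [ 1.    -0.026 -0.01 ] shift [-0.0007 -0.0056  0.0081] turn [-0.0032 -0.0012 -0.0017]
0.02 [-0.     0.006 -0.008]
0.0 [-0.001 -0.001  0.007]
-0.02 [-0.001 -0.007  0.022]
-0.04 [-0.001 -0.013  0.038]
side scale 6
```

View pics/side_k.png

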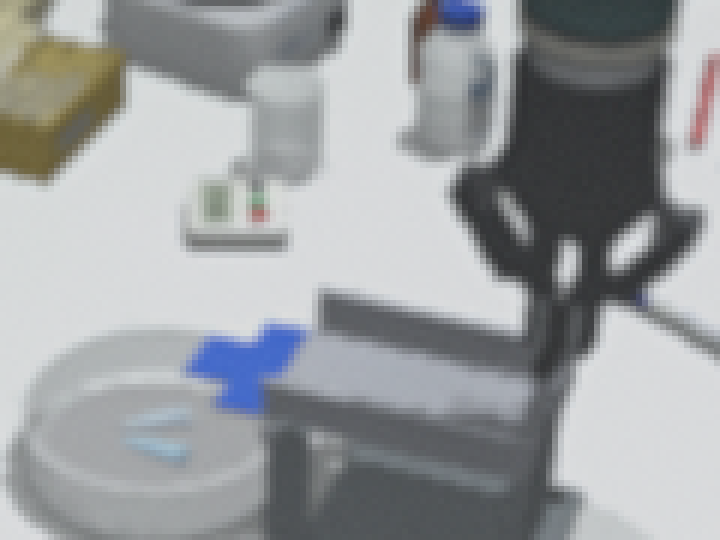

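The tray is nearly flat and the tubes remain in the dish. I'll go down the last 1.4 mm, then let go.

Emit:
step_arm([
  [[0, 0, 0.002, 0, 0, 0], [0, 0, 0.004, 0, 0, 0], [0, -0.001, 0.006, 0, 0, 0], [0, -0.001, 0.007, 0, 0, 0], [0, -0.001, 0.007, 0, 0, 0], [0, -0.001, 0.007, 0, 0, 0], [0, -0.001, 0.007, 0, 0, 0], [0, -0.001, 0.007, 0, 0, 0], [0, -0.001, 0.007, 0, 0, 0], [0, -0.001, 0.007, 0, 0, 0]],
])

```text
clock: 19.7
ee_pos: [0.4502, -0.1589, 0.1504]
tcp_rot: [-2.243, -2.185, 0.004]
wrist_force: [-7.2, -1.1, 18.0]
finger_gap: 0.0097
```

The upward force of 18 N shows the tray is on its stand. Opening in place.

Emit:
step_arm([
  [[0, 0, -0.002, 0, 0, 0], [0, 0, -0.003, 0, 0, 0], [0, 0, -0.003, 0, 0, 0], [0, 0, -0.003, 0, 0, 0], [0, 0, -0.003, 0, 0, 0], [0, 0, -0.003, 0, 0, 0], [0, 0, -0.003, 0, 0, 0], [0, 0, -0.003, 0, 0, 0], [0, 0, -0.003, 0, 0, 0], [0, 0, -0.003, 0, 0, 0]],
], gripper=0)

```text
clock: 20.7
ee_pos: [0.4502, -0.1589, 0.1511]
tcp_rot: [-2.243, -2.185, 0.004]
wrist_force: [0.1, -0.3, -0.3]
finger_gap: 0.0851
```

Emit:
step_arm([
  [[0, 0, -0.05, 0, 0, 0], [0, 0, -0.1, 0, 0, 0], [0, 0, -0.15, 0, 0, 0], [0, 0, -0.2, 0, 0, 0], [0, 0, -0.26, 0, 0, 0], [0, 0, -0.32, 0, 0, 0], [0, 0, -0.38, 0, 0, 0], [0, 0, -0.44, 0, 0, 0], [0, 0, -0.5, 0, 0, 0], [0, 0, -0.5, 0, 0, 0]],
])

```text
clock: 21.7
ee_pos: [0.452, -0.1597, 0.2528]
tcp_rot: [-2.245, -2.187, 0.001]
wrist_force: [-0.2, 0.1, -0.3]
finger_gap: 0.0853
```

Emit:
step_arm([
  [[0.1, 0, 0, 0, 0, 0], [0.2, 0, 0, 0, 0, 0], [0.3, 0, 0, 0, 0, 0], [0.4, 0, 0, 0, 0, 0], [0.5, 0, 0, 0, 0, 0], [0.6, 0, 0, 0, 0, 0], [0.7, 0, 0, 0, 0, 0], [0.8, 0, 0, 0, 0, 0], [0.9, 0, 0, 0, 0, 0], [0.9, 0, 0, 0, 0, 0]],
])

```text
clock: 22.7
ee_pos: [0.4565, 0.0228, 0.2533]
tcp_rot: [-2.239, -2.191, 0.002]
wrist_force: [0.6, -0.3, 1.2]
finger_gap: 0.0855
```

```bash
python3 -c "
from h import *
plan([.449,-.159,.149]);snap('m',{'side':(120,110,340,330),'top':(80,100,380,260)})"
```

```text
t 22.7 pos [0.4565 0.0228 0.2533] gap 0.0855 F [ 0.6 -0.3  1.2]
ydir [ 1.    -0.022 -0.007] shift [-0.9123 -0.0141  0.5165] turn [-0.0022 -0.0017 -0.0002]
side scale 2
top scale 2
```

View pics/side_m.png

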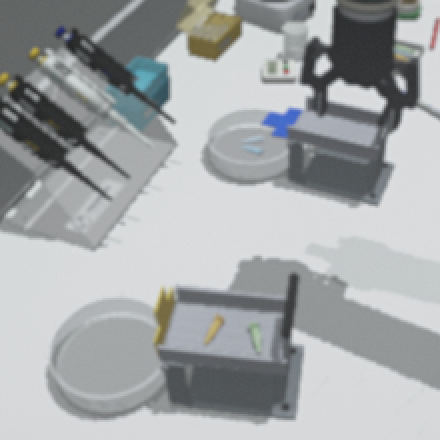

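View pics/top_m.png

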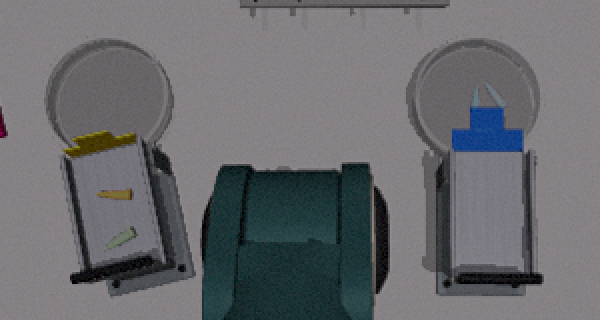

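Both views show the tray flat and empty, the gate down, two tubes in the blue dish, and the yellow tray untouched. I'll do a numeric check against the first pictures.

```bash
python3 - <<'E'
import cv2,numpy as np
a=cv2.imread("pics/top0.png").astype(int);
for f in("top_e_raw","top_m_raw"):
    b=cv2.imread(f"pics/{f}.png").astype(int);m=(b[...,0]>b[...,2]+35)&(b[...,0]>b[...,1]+20);ys,xs=np.nonzero(m[140:185,300:350]);print(f,"gate rows",ys.min()+140,ys.max()+140,"cols",xs.min()+300,xs.max()+300)
b=cv2.imread("pics/top_m_raw.png").astype(int)
for n,i in(("0",a),("m",b)):
    ys,xs=np.nonzero(i[233:246,300:358].max(2)<32);print("bar",n,xs.mean()+300,ys.mean()+233)
g=lambda i,s:i[s].mean(2).astype(np.float32)
for n,s in(("blue dish",np.s_[110:150,275:360]),("yellow dish+tray",np.s_[112:250,95:182])):
    print(n,cv2.phaseCorrelate(g(a,s),g(b,s)))
E
```

```text
top_e_raw gate rows 153 175 cols 306 341
top_m_raw gate rows 153 175 cols 306 341
bar 0 328.3688888888889 239.20444444444445
bar m 329.20772946859904 239.22705314009661
blue dish ((0.01548581017406292, -0.005014523403527704), 1.0002396292156643)
yellow dish+tray ((0.01453764549042802, -0.035857278106206536), 1.0066430303785536)
```

Everything is in place, so I'm handing in.

```bash
python3 -c "
from rig import robot
s=robot.state();print(s['clock'],s['wrist_force']);print(robot.sign_off())"
```

```text
22.8 [-0.50596026  0.45768598 -0.39870295]
the job is handed in; nothing more can be done
None
```

The job is done and was handed in at 22.8 s of the 51 s allowed. I folded the blue gate down to its end stop with the closed fingertips, where the force rose to about 11 N. I then pinched the bar, tipped the tray to about 0.75 rad until both tubes slid into the dish, lowered it onto its stand and let go.

**Final checks:** In the pictures the gate is folded flat, the blue tray is level and empty, and both tubes are in the blue dish. The bar is within 1 px of where it started. The blue dish and the yellow tray and dish show no shift (under 0.05 px). The gripper is open and clear of everything.

**Off from plan:**
- During tipping, the bar pushed back along the arc with up to about 14 N, so the planned arc was a few millimetres too tight. I widened it on the way up.
- When I set the tray down, the upward force on the gripper reached 18 N just before release.

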